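# Park the samovar's hand pump just past its compression stroke and lock it

### The arm

A 6-joint arm with a two-finger parallel gripper is mounted at the origin on the work surface. World frame = base frame: x ahead of the robot, y to its left, z up, the work surface at z = 0. Lengths are in m, angles in rad, forces in N, time in s.
With the tool pointing down it reaches from about 0.4 to 0.825 m from the base axis. Payload 7 kg.
Tool frame: the origin (TCP) lies midway between the tips of the shut fingers; the grasp point (between the pads) lies 19 mm behind it; y points along the fingers, x is the direction in which the jaws open and shut, and the axes are right-handed (so a half turn about y gives the same grasp; the last joint's range is limited). The gripper opens to 88 mm and grips with 3 to 60 N. Pads are 19 mm wide; open, the fingers measure 130 mm over their backs; the gripper's body (78 mm by 193 mm) begins 47 mm behind the grasp point.
Start: joints at [1.578, 0.359, 0.012, 0, -1.224, -0.288], TCP at [0.187, 0.649, 0.227] pointing down, gripper open.
Joint ranges: [-3.07, 3.07], [-1.43, 2.12], [-1.02, 1.25], [-3.03, 1.67], [-3.05, -0], [-3.03, 3.03]. Speed limits (rad/s): [2.39, 2.39, 3.01, 3.14, 3.14, 3.14].

### API

Orientations are given as [roll, pitch, yaw] about the fixed x, y, z axes, in that order (R = Rz(yaw) Ry(pitch) Rx(roll)).
In Python, from station import ctrl gives the robot as it stands. The module is installed in compiled form; this text tells all that it offers. Calls block until the motion is done:
- ctrl.reach(position, orientation): joint-space move of the TCP to a pose.
- ctrl.move_straight(position, orientation=None, vel=0.15): straight line of the TCP; orientation=None keeps the orientation; vel is the mean speed in m/s.
- ctrl.movej(angles): joint-space move.
- ctrl.open() and ctrl.grasp(newtons=None): open the fingers fully, or close them until they stop; newtons is the grip in N (None keeps the last).
- ctrl.dwell(seconds).
- ctrl.inverse_kinematics(position, orientation): joint angles nearest the present ones, or None.
- ctrl.snapshot(name): name is "scene" or "top" or "wrist"; returns a dict with "img" (384x512x3 uint8, blue, green, red), "range_z" (384x512 float32, m along the optical axis (not along the pixel's ray), 0 where there is no reading), "fovy" (degrees; the focal length in pixels is half the picture's height over the tangent of half this angle, whatever the lens; pixels are square), "cx", "cy" (the principal point, pixels), "R" (3x3) and "t" (3): a world point X has camera coordinates R X + t; the wrist camera has in their place "tool_from_camera" (4x4, takes a point from camera to tool coordinates, whose origin is the TCP and whose axes are the tool frame's). Camera axes: x right, y down, z forward; pixel columns grow to the right and rows downward; lengths in m; the calibration is good to about 2 mm. The wrist camera is an equidistant fisheye: a pixel r from the principal point sees the ray r / f radians off the axis. A picture is of the moment at which its call begins: read the wrist's pose just before it.
A pose or a line that the arm cannot do raises ctrl.IKError and nothing moves.
- ctrl.close_job(): hands the job in, once; it reports no verdict.
Readings, each from a call of its own:
- ctrl.read_time(): time.
- ctrl.read_joints(): joint angles.
- ctrl.read_qvel(): joint speeds.
- ctrl.read_tau(): joint torques, N m.
- ctrl.read_tool_pos(): TCP position.
- ctrl.read_tcp_rot(): TCP orientation.
- ctrl.read_force(): force on the tool from outside, world axes, zero at the start.
- ctrl.read_wrist_torque(): the same for the moment, N m.
- ctrl.read_gripper_width(): finger opening in m.
Only numpy, scipy, OpenCV 4.12 (cv2) and the standard library are available. Lean on these libraries where they do the work, as an engineer would, in place of code of your own. Each camera call takes 0.05 s, during which the arm holds its last target.

### The job

Take the samovar's hand pump by its crank knob and turn the flywheel clockwise (seen from above) until you feel the resistance climb to its peak and give way; stop there, just past the peak, and never let the wheel kick back. Then lock it by pressing the lock pin gently all the way down - do not force the pin if the wheel is not yet in place - and let go, leaving the teapot, jar and spoon where they are.

Things in the scene. Friction and masses are not known exactly. Their poses are not given: they have to be found in the camera images.
- pump: Hand pump, fixed to the table: round grey casing 224 mm across and 50 mm high, origin at the centre of its underside, on the flywheel's vertical axis. +x points along the finned cylinder (to 170 mm off the axis, top 59 mm above the table, outlet stub 80 mm); the lock pin is on the -x side.
- hub (a point): Point on the flywheel's axis, 78 mm above the table, at the top of the hub. The flywheel is an open dark steel wheel 150 mm across with four spokes, rim from 60 to 78 mm above the table. Past the peak the wheel stays put if released; released before it, under load, it kicks back. The lock slot is open from 0.07 to 0.32 rad past the peak (4 to 18 mm of knob travel).
- knob_mid (a point): Centre of the black crank knob: an upright cylinder 24 mm in diameter, from 82 to 122 mm above the table, this point 102 mm above the table. It stands on the flywheel 58 mm from the axis, spins freely about its own axis and travels with the wheel on a 58 mm circle about hub.
- flywheel (a joint): Flywheel angle, rad, growing clockwise seen from above, -0.5 to 0.5 at the start (at 0 the knob is 0.8 rad anticlockwise of the pump's +x). Drag about 2 N at the knob. The peak lies 0.5 to 2.3 rad ahead, different each time and not visible: the push at the knob climbs over about 0.6 rad to some 7 to 9 N, then falls within 0.1 rad (6 mm at the knob) to 2 to 3 N.
- pin_top (a point): Centre of the top of the lock pin's steel head: a disc 22 mm in diameter and 12 mm high, 98 mm from the axis on the pump's -x side, its top 92 mm above the table when up and 82 mm when home; above the guide it is clear all round.
- pin (a joint): How far the lock pin is pressed down, m: 0 up, 0.010 fully home against its stop. It moves straight down against about 3 N of friction and stays where it is left. When the wheel's slot is not below it, it meets the inner disc at 0.003; pressing on with more than 10 N there counts as forcing it.
- teapot: Glass teapot with steel lid, 124 mm across the body, 117 mm high, origin under its centre; leave it alone.
- jar: Clear plastic jar with white twist cap, 76 mm across, 120 mm high, origin under its centre; leave it alone.
- spoon: Steel spoon 150 mm long lying on the table; leave it alone.

How it is judged:
By the outcome, as a careful person would: the job done as asked, in the order asked, and still so for the second after the job is handed in, with the robot touching nothing.
It also fails if it takes over 64 s, if anything falls off the work surface, if the arm or the gripper's body presses on something with over 40 N, if the wrist force passes 120 N, or if a joint passes its speed limit or range.

## Working session

There is one attempt and no reset: what is moved stays moved. The work goes in short steps, each a Python script; the robot and the scene stay as the last script left them, time stands still between calls to the robot, and variables do not carry over. Pictures are saved under pics/ and viewed, and the job is handed in when it is done.

```bash
mkdir -p pics; cat > look.py <<'E'
import sys,cv2,numpy as np,pickle
from station import ctrl
n=sys.argv[1]
for c in sys.argv[2:]:
    p=np.array(ctrl.read_tool_pos());r=np.array(ctrl.read_tcp_rot())
    s=ctrl.snapshot(c); s['tp']=p;s['tr']=r
    pickle.dump(s,open(f'pics/{n}_{c}.pkl','wb'))
    cv2.imwrite(f'pics/{n}_{c}.png',s['img'])
    print(c,s['fovy'],s['cx'],s['cy'],s.get('R'),s.get('t'),s.get('tool_from_camera'))
print(ctrl.read_time(),ctrl.read_tool_pos(),ctrl.read_tcp_rot(),ctrl.read_force(),ctrl.read_gripper_width())
E
python3 look.py a scene top wrist
```

```text
scene 45.02622386340127 246.72281468693328 193.90627039735847 [[ 0.29632549  0.9550403   0.00944609]
 [ 0.58520613 -0.17374103 -0.79205293]
 [-0.7548013   0.24023338 -0.61037933]] [-0.15022816 -0.23875615  1.74621349] None
top 53.11087924823551 262.01670601575177 191.3155841042855 [[-0.01812922 -0.99983512 -0.00103612]
 [-0.9891015   0.01808602 -0.14612025]
 [ 0.1461149  -0.00162421 -0.98926629]] [-1.01257887e-03  5.26493973e-01  1.03926311e+00] None
wrist 65.70646984690485 249.89078480803997 193.74785820627432 None None [[ 9.99999145e-01  3.46943847e-05  1.30684531e-03  2.05894718e-05]
 [-1.23160106e-03 -3.10237101e-01  9.50658416e-01 -1.58583285e-01]
 [ 4.38414409e-04 -9.50659213e-01 -3.10236793e-01  8.38010637e-02]
 [ 0.00000000e+00  0.00000000e+00  0.00000000e+00  1.00000000e+00]]
0.15 [0.18698263 0.64819164 0.22583618] [-1.57068926e+00 -1.29657825e-03 -1.85169118e+00] [ 0.21513091 -0.70263801 -0.3704618 ] 0.08754656766401483
```

View pics/a_scene.png

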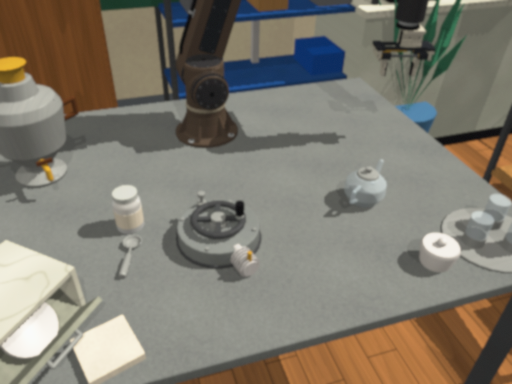

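View pics/a_top.png

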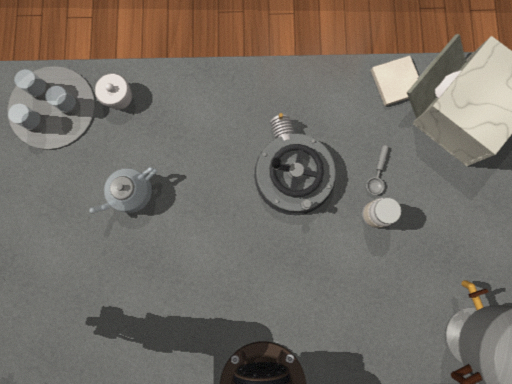

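View pics/a_wrist.png

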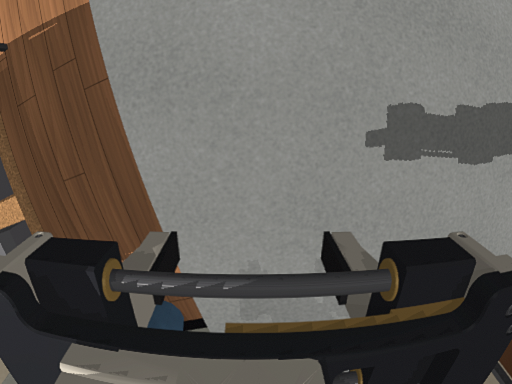

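The scene view shows the pump at about (218,235), with its knob at (240,208), pin at (201,196) and outlet at (245,260). In the top view the hub is near (297,170), the knob near (277,163), the pin near (306,204) and the cylinder near (282,126). I'll zoom in to measure these.

```bash
cat > geo.py <<'E'
import numpy as np
def ray(s,uv,z):
    f=s['img'].shape[0]/2/np.tan(np.radians(s['fovy'])/2)
    d=np.array([(uv[0]-s['cx'])/f,(uv[1]-s['cy'])/f,1.])
    R,t=np.array(s['R']),np.array(s['t'])
    C=-R.T@t; D=R.T@d
    return C+D*(z-C[2])/D[2]
def proj(s,X):
    f=s['img'].shape[0]/2/np.tan(np.radians(s['fovy'])/2)
    c=np.array(s['R'])@X+s['t']; return f*c[0]/c[2]+s['cx'],f*c[1]/c[2]+s['cy']
E
python3 - <<'E'
import cv2,pickle,numpy as np
a=cv2.imread('pics/a_top.png')[105:225,245:350]; a=cv2.resize(a,None,fx=5,fy=5,interpolation=cv2.INTER_CUBIC)
for k in range(0,105,10): cv2.putText(a,str(245+k),(k*5,10),0,.35,(0,255,255)); cv2.line(a,(k*5,0),(k*5,4),(0,255,255))
for k in range(0,120,10): cv2.putText(a,str(105+k),(0,k*5+4),0,.35,(0,255,255))
cv2.imwrite('pics/a_topz.png',a)
a=cv2.imread('pics/a_scene.png')[180:285,165:275]; a=cv2.resize(a,None,fx=5,fy=5,interpolation=cv2.INTER_CUBIC)
for k in range(0,110,10): cv2.putText(a,str(165+k),(k*5,10),0,.35,(0,255,255))
for k in range(0,105,10): cv2.putText(a,str(180+k),(0,k*5+4),0,.35,(0,255,255))
cv2.imwrite('pics/a_scenez.png',a)
E
```

```text
(no output)
```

View pics/a_topz.png

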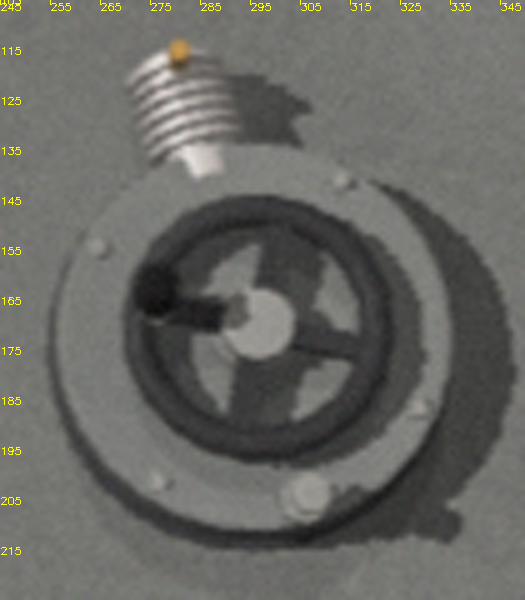

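View pics/a_scenez.png

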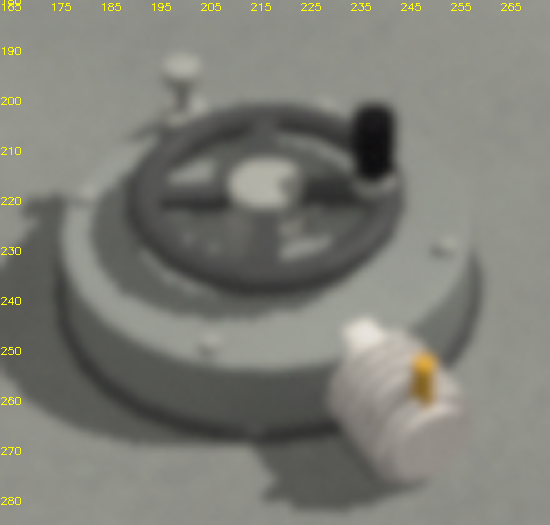

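```bash
cat > meas.py <<'E'
import cv2,pickle,numpy as np,sys
from geo import *
n=sys.argv[1]
T=pickle.load(open(f'pics/{n}_top.pkl','rb'));S=pickle.load(open(f'pics/{n}_scene.pkl','rb'))
def blob(img,mask,roi):
    x0,y0,x1,y1=roi; m=np.zeros(mask.shape,np.uint8); m[y0:y1,x0:x1]=mask[y0:y1,x0:x1]
    k,l,st,c=cv2.connectedComponentsWithStats(m)
    i=1+np.argmax(st[1:,4]); return c[i],st[i]
for name,s,rois in (('top',T,dict(hub=(288,160,306,180),pin=(300,197,312,210))),('scene',S,dict(hub=(208,208,226,224),pin=(194,188,206,197)))):
    im=s['img'].astype(int); g=im.mean(2)
    for k,r in rois.items():
        thr=dict(hub=145,pin=145)[k]
        if name=='scene': thr=140 if k=='hub' else 135
        m=(g>thr).astype(np.uint8); c,st=blob(im,m,r)
        print(name,k,c.round(2),st, ray(s,c,.078 if k=='hub' else .092).round(4))
    hsv=cv2.cvtColor(s['img'],cv2.COLOR_BGR2HSV)
    m=((hsv[...,0]>10)&(hsv[...,0]<30)&(hsv[...,1]>110)).astype(np.uint8)
    c,st=blob(im,m,(265,105,300,125) if name=='top' else (240,245,260,265)); print(name,'outlet',c,st,ray(s,c,.08).round(4))
    m=(g<35).astype(np.uint8)
    c,st=blob(im,m,(265,150,285,172) if name=='top' else (232,195,250,218)); print(name,'knob',c,st,ray(s,c,.122 if name=='top' else .102).round(4))
E
python3 meas.py a
python3 -c "
import pickle,numpy as np
S=pickle.load(open('pics/a_scene.pkl','rb'));T=pickle.load(open('pics/a_top.pkl','rb'))
print(S['img'].mean(2)[189:197,194:206].astype(int));print(T['img'].mean(2)[197:211,299:314].astype(int));print(T['img'].mean(2)[156:172,266:286].astype(int))"
```

```text
top hub [296.98 169.47] [290 163  13  13  95] [ 0.579  -0.1069  0.078 ]
top pin [306.62 202.75] [304 200   6   7  32] [ 0.4857 -0.1283  0.092 ]
top outlet [280.4        114.93333333] [279 113   4   5  15] [ 0.7339 -0.0655  0.08  ]
top knob [276.5483871  163.01612903] [273 158   9  10  62] [ 0.5882 -0.0498  0.122 ]
scene hub [216.78 215.94] [211 212  13   9  88] [ 0.5819 -0.1075  0.078 ]
scene pin [199.46 191.58] [194 188  12   9  97] [ 0.4823 -0.1315  0.092 ]
scene outlet [249.34482759 254.65517241] [248 251   4   9  29] [ 0.7464 -0.0685  0.08  ]
scene knob [239.19178082 208.60273973] [236 203   7  12  73] [ 0.5974 -0.0499  0.102 ]
[[139 139 139 138 140 142 142 144 143 142 140 141]
 [142 141 141 140 144 148 151 152 150 147 143 140]
 [141 141 140 144 151 158 162 164 162 158 153 144]
 [141 143 142 147 158 166 170 172 171 168 159 148]
 [142 142 142 146 157 166 172 173 173 169 160 149]
 [143 142 140 138 144 153 161 163 165 160 151 145]
 [141 140 137 130 126 131 137 140 141 141 139 140]
 [141 140 136 128 117 112 111 112 117 124 132 137]]
[[ 66  59  69  65  60  59  57  56  59  68  77  75  
[... 1492 characters left out ...]
  69  71
   74  98]
 [123 124 125 113  85  57  38  30  29  26  25  31  23  23  33  47  52  59
   61  67]
 [122 122 122 104  75  60  35  30  25  19  26  14  15  22  29  31  37  36
   37  44]
 [121 118 122 100  73  62  43  32  22  18  17  19  12  24  27  38  35  27
   34  32]
 [122 121 117  93  72  60  63  54  24  22  16  21  30  38  38  36  38  32
   34  35]
 [121 118 112  87  68  68  71  64  49  47  44  44  53  42  36  34  37  34
   38  34]
 [122 120 119  95  71  70  67  51  57  70  84  75  48  38  35  38  33  30
   36  33]
 [117 120 116  97  71  70  65  54  43  46  58  56  59  57  58  53  50  46
   39  42]
 [116 117 116  98  64  69  70  49  43  42  52  60  61  60  60  58  58  64
   71  75]]
```

```bash
cat > cloud.py <<'E'
import pickle,numpy as np,sys
for c,roi in (('top',(235,95,360,230)),('scene',(160,175,280,285))):
    s=pickle.load(open(f'pics/{sys.argv[1]}_{c}.pkl','rb'))
    f=192/np.tan(np.radians(s['fovy'])/2); v,u=np.mgrid[0:384,0:512]; z=s['range_z']
    P=np.stack([(u-s['cx'])/f*z,(v-s['cy'])/f*z,z],-1)
    W=(P-np.array(s['t']))@np.array(s['R']); 
    m=np.zeros(z.shape,bool);x0,y0,x1,y1=roi;m[y0:y1,x0:x1]=1;m&=z>0
    for n,lo,hi,cx,cy in (('knob',.118,.128,.59,-.05),('pin',.088,.098,.484,-.13),('hub',.074,.082,.58,-.107)):
        k=m&(W[...,2]>lo)&(W[...,2]<hi)&(np.hypot(W[...,0]-cx,W[...,1]-cy)<(.03 if n!='hub' else .022))
        w=W[k]; 
        if len(w): print(c,n,len(w),np.median(w,0).round(4),((w.min(0)+w.max(0))/2).round(4),(w.max(0)-w.min(0)).round(3))
E
python3 cloud.py a
```

```text
top knob 57 [ 0.5919 -0.0487  0.1222] [ 0.5925 -0.0486  0.1216] [0.02  0.021 0.007]
top pin 49 [ 0.4846 -0.1299  0.0921] [ 0.4839 -0.1306  0.0922] [0.019 0.019 0.008]
top hub 165 [ 0.5781 -0.1069  0.0781] [ 0.5795 -0.1082  0.0781] [0.042 0.041 0.008]
scene knob 41 [ 0.5967 -0.049   0.1209] [ 0.595  -0.0486  0.1215] [0.02  0.023 0.005]
scene pin 31 [ 0.4876 -0.1285  0.091 ] [ 0.4863 -0.1291  0.0916] [0.021 0.02  0.006]
scene hub 116 [ 0.5821 -0.1055  0.0774] [ 0.5804 -0.1074  0.0773] [0.042 0.043 0.006]
```

```bash
python3 - <<'E'
from station import ctrl
import numpy as np
o=[-np.pi/2,0,-np.pi/2]
for p in ([.593,-.049,.2],[.593,-.049,.087],[.603,-.165,.087],[.485,-.130,.1],[.638,-.107,.087]): print(ctrl.inverse_kinematics(p,o))
ctrl.reach([.593,-.049,.19],o)
print(ctrl.read_time(),ctrl.read_tool_pos(),ctrl.read_tcp_rot(),ctrl.read_force())
E
python3 look.py b wrist top scene | tail -1; python3 cloud.py b
```

```text
[ 0.24575865  0.24687391 -0.20904942  0.         -1.114873    1.32503768]
[ 2.45758646e-01  3.53494800e-01 -3.45101334e-01  4.44089210e-16
 -8.72200193e-01  1.32503768e+00]
[ 0.04473309  0.39641614 -0.27583209  0.         -0.89854809  1.52606324]
[ 0.13005257  0.20020938 -0.53321521  0.         -0.83737174  1.44074376]
[ 0.13484613  0.42727658 -0.22464686  0.         -0.91887289  1.43595019]
2.9917 [ 0.59315773 -0.04833859  0.19002393] [-1.57071914e+00  4.10062828e-05 -1.56997655e+00] [ 0.29231669 -0.57390367  0.35979514]
3.1417 [ 0.59310121 -0.04847179  0.18998684] [-1.57078221e+00  1.17570719e-05 -1.57001434e+00] [-1.03086686  0.37860878  0.38368994] 0.08800591524424067
top knob 36 [ 0.5886 -0.0484  0.1217] [ 0.5887 -0.0498  0.1225] [0.011 0.018 0.009]
top pin 52 [ 0.485  -0.1294  0.0923] [ 0.4837 -0.1306  0.0924] [0.019 0.019 0.008]
top hub 168 [ 0.58   -0.1066  0.0783] [ 0.5796 -0.107   0.0781] [0.042 0.044 0.008]
scene knob 46 [ 0.5958 -0.0495  0.1208] [ 0.5945 -0.0488  0.1211] [0.025 0.023 0.006]
scene pin 33 [ 0.4878 -0.13    0.0915] [ 0.4854 -0.1294  0.0912] [0.021 0.019 0.006]
scene hub 120 [ 0.582 -0.106  0.077] [ 0.5812 -0.107   0.078 ] [0.041 0.04  0.008]
```

View pics/b_wrist.png

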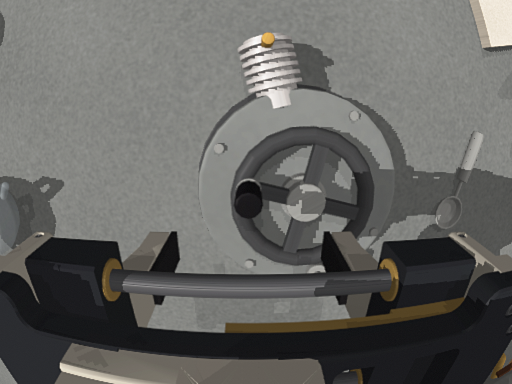

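View pics/b_scene.png

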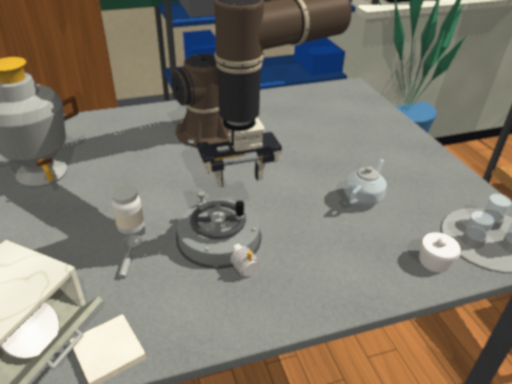

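The wrist view shows the knob at (248,197), midway between the open fingers, with the pump, spoon and jar clear of them. Next I descend and grip.

```bash
cat > h.py <<'E'
from station import ctrl
import numpy as np
def F(n=6,dt=.01):
    a=[]
    for i in range(n): ctrl.dwell(dt); a.append(ctrl.read_force())
    a=np.array(a); return a.mean(0),a.std(0)
E
python3 - <<'E'
from h import *
print(ctrl.read_time(),*F())
ctrl.move_straight([.593,-.049,.087],vel=.12)
print(ctrl.read_time(),*F(),ctrl.read_tool_pos())
ctrl.grasp(20)
print(ctrl.read_time(),*F(),ctrl.read_tool_pos(),ctrl.read_gripper_width())
E
python3 look.py c wrist scene | tail -1
```

```text
3.1417 [0.26909197 0.27276882 0.06241043] [0.34740074 0.55721177 0.5071668 ]
4.2 [-0.39074334 -0.2111715   0.09242744] [0.45940532 0.57457549 0.41985035] [ 0.59365784 -0.04891582  0.0879165 ]
5.275 [ 1.63207132  7.41351726 -1.08315691] [0.43860617 0.50368626 0.40245979] [ 0.59403631 -0.04742479  0.08705826] 0.023712207505595218
5.425 [ 0.59401478 -0.04741926  0.08701736] [-1.56874439  0.00183919 -1.57044374] [ 1.63947795  6.98129293 -1.09144978] 0.023075916179398526
```

View pics/c_wrist.png

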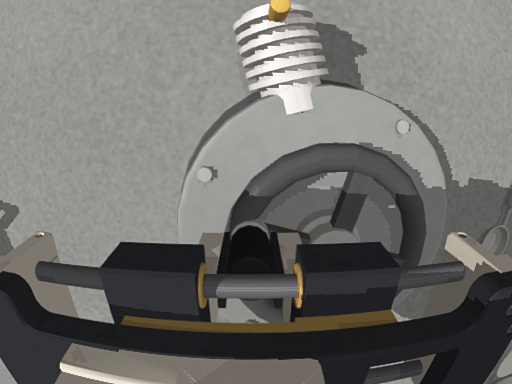

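The grip is confirmed at 23.7 mm wide. The 1.5 mm sideways deflection at 7 N puts the arm's stiffness near 5 N/mm. I'll turn the wheel along its arc in small steps, easing off the radial load as I go.

```bash
cat > turn.py <<'E'
from h import *
import sys,json,os
nmax=int(sys.argv[1]); DS=float(sys.argv[2])
C=np.array([.580,-.107])
st=json.load(open('st.json')) if os.path.exists('st.json') else dict(cmd=[.593,-.0475],log=[])
cmd=np.array(st['cmd']);log=st['log']
z=.087
def save(): json.dump(dict(cmd=list(cmd),log=log),open('st.json','w'))
stop=''
for i in range(nmax):
    p=np.array(ctrl.read_tool_pos())[:2]
    d=p-C; a=np.arctan2(d[1],d[0]); r=np.array([np.cos(a),np.sin(a)]); t=np.array([np.sin(a),-np.cos(a)])
    f=np.array(log[-1][3:5]) if log else np.zeros(2)
    cmd=cmd+t*DS+r*np.clip(f@r/5000*.6,-.001,.001)
    ctrl.move_straight([cmd[0],cmd[1],z],[-np.pi/2,0,-np.pi/2],vel=.03)
    f,_=F(5,.012)
    p=np.array(ctrl.read_tool_pos()); d=p[:2]-C; a=np.arctan2(d[1],d[0])
    t=np.array([np.sin(a),-np.cos(a)]); r=np.array([np.cos(a),np.sin(a)])
    res=-f[:2]@t
    log.append([float(x) for x in (a,np.hypot(*d),res,f[0],f[1],f[2],p[0],p[1],ctrl.read_time())]); save()
    print(f'{i} a={a:.3f} rad={np.hypot(*d)*1e3:.1f} tan={res:.2f} radF={f[:2]@r:.2f} fz={f[2]:.1f} lag={(cmd-p[:2])@t*1e3:.1f} t={log[-1][-1]:.2f}')
    if np.linalg.norm(f)>22: stop='FORCE';break
    R=[l[2] for l in log]; k=int(np.argmax(R))
    if R[k]>5.5 and R[-1]<R[k]-2.5 and R[-1]<4.8: stop='PASTPEAK a_peak=%.3f now %.3f'%(log[k][0],a);break
print(stop,ctrl.read_gripper_width())
E
python3 turn.py 8 .002
```

```text
0 a=1.323 rad=61.2 tan=2.12 radF=3.50 fz=1.3 lag=0.0 t=5.72
1 a=1.287 rad=61.2 tan=1.36 radF=1.56 fz=1.0 lag=-0.2 t=6.01
2 a=1.255 rad=61.2 tan=0.64 radF=-1.05 fz=1.3 lag=-0.2 t=6.30
3 a=1.223 rad=61.2 tan=0.53 radF=-2.69 fz=1.7 lag=-0.2 t=6.59
4 a=1.190 rad=61.1 tan=0.45 radF=-2.12 fz=1.7 lag=-0.2 t=6.88
5 a=1.157 rad=61.0 tan=0.68 radF=-1.89 fz=1.9 lag=-0.2 t=7.17
6 a=1.124 rad=60.9 tan=0.51 radF=-1.39 fz=1.4 lag=-0.2 t=7.47
7 a=1.090 rad=60.8 tan=0.65 radF=-0.48 fz=1.6 lag=-0.2 t=7.76
 0.02362211612353611
```

```bash
python3 turn.py 4 .003; python3 look.py d wrist scene top| tail -1; python3 cloud.py d
```

```text
0 a=1.039 rad=60.6 tan=-0.07 radF=-0.84 fz=1.6 lag=-0.3 t=8.05
1 a=0.990 rad=60.5 tan=-0.47 radF=-1.68 fz=1.6 lag=-0.3 t=8.34
2 a=0.941 rad=60.3 tan=-0.27 radF=-1.92 fz=1.7 lag=-0.3 t=8.63
3 a=0.891 rad=60.2 tan=-0.29 radF=-2.33 fz=2.1 lag=-0.2 t=8.93
 0.023244472800316454
9.075 [ 0.6177849  -0.0602128   0.08702372] [-1.57061094e+00 -2.61170438e-04 -1.57082547e+00] [-1.35935775 -2.5305685   1.91355384] 0.023426927220765954
top knob 3 [ 0.6075 -0.0621  0.1192] [ 0.6071 -0.062   0.1207] [0.001 0.005 0.004]
top pin 51 [ 0.4848 -0.1296  0.0915] [ 0.4838 -0.1307  0.0923] [0.019 0.019 0.007]
top hub 162 [ 0.5778 -0.1068  0.0778] [ 0.579  -0.1069  0.078 ] [0.037 0.038 0.008]
scene knob 14 [ 0.6145 -0.0553  0.1215] [ 0.6151 -0.0581  0.1232] [0.006 0.016 0.008]
scene pin 4 [ 0.4851 -0.1385  0.0896] [ 0.4851 -0.1387  0.0898] [0.012 0.002 0.003]
scene hub 115 [ 0.583  -0.1068  0.0773] [ 0.582  -0.1052  0.0773] [0.037 0.038 0.007]
```

View pics/d_wrist.png

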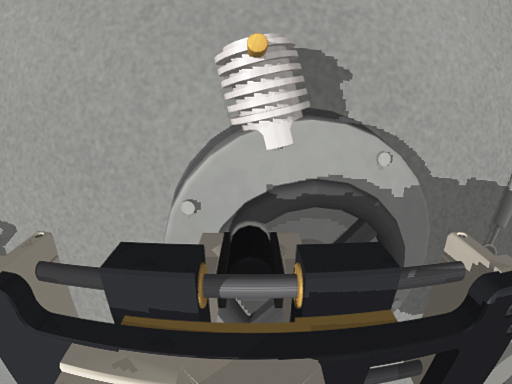

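The spokes in the wrist view have turned with the knob, so the grip is driving the wheel. I'll fit the true centre of the TCP's circle (radius 58 mm) from the log and continue in short batches.

```bash
cat > fit.py <<'E'
import json,numpy as np
from scipy.optimize import least_squares
L=np.array(json.load(open('st.json'))['log'])
P=L[:,6:8]+0*L[:,3:5]
s=least_squares(lambda c:np.hypot(*(P-c).T)-.058,[.58,-.107])
print(s.x,np.abs(s.fun).max())
E
python3 fit.py
sed -i "s/R\[k\]>5.5 and R\[-1\]<R\[k\]-2.5 and R\[-1\]<4.8/R[k]>3.5 and R[-1]<R[k]-2.2/" turn.py
sed -i "s/^C=.*/from fit import s as _s; C=_s.x/" turn.py
python3 turn.py 10 .002; python3 fit.py
```

```text
[ 0.57899069 -0.10328487] 8.0507151937248e-05
[ 0.57899069 -0.10328487] 8.0507151937248e-05
0 a=0.806 rad=58.0 tan=0.52 radF=-1.12 fz=1.9 lag=-0.1 t=9.37
1 a=0.770 rad=58.0 tan=0.79 radF=-0.77 fz=1.6 lag=-0.1 t=9.66
2 a=0.735 rad=57.9 tan=0.42 radF=0.51 fz=1.5 lag=-0.2 t=9.95
3 a=0.699 rad=57.9 tan=0.36 radF=0.77 fz=1.2 lag=-0.2 t=10.24
4 a=0.665 rad=57.9 tan=0.52 radF=0.88 fz=1.3 lag=-0.2 t=10.53
5 a=0.631 rad=57.9 tan=0.37 radF=-0.04 fz=1.8 lag=-0.2 t=10.82
6 a=0.596 rad=57.9 tan=0.15 radF=-0.45 fz=2.3 lag=-0.2 t=11.12
7 a=0.562 rad=57.9 tan=0.17 radF=-1.05 fz=2.5 lag=-0.2 t=11.41
8 a=0.528 rad=57.9 tan=0.11 radF=-0.70 fz=2.4 lag=-0.2 t=11.70
9 a=0.493 rad=57.9 tan=0.28 radF=0.01 fz=2.0 lag=-0.2 t=11.99
 0.02350865044507938
[ 0.57885969 -0.10322157] 9.908455901864316e-05
```

```bash
python3 turn.py 14 .002; python3 fit.py
```

```text
[ 0.57885969 -0.10322157] 9.908455901864316e-05
0 a=0.457 rad=58.0 tan=0.26 radF=-0.33 fz=2.2 lag=-0.2 t=12.28
1 a=0.422 rad=58.0 tan=0.53 radF=-0.07 fz=2.1 lag=-0.2 t=12.57
2 a=0.388 rad=58.0 tan=0.16 radF=-0.33 fz=2.5 lag=-0.2 t=12.87
3 a=0.353 rad=58.0 tan=0.74 radF=-0.06 fz=2.5 lag=-0.2 t=13.16
4 a=0.319 rad=58.0 tan=0.42 radF=-0.21 fz=2.6 lag=-0.1 t=13.45
5 a=0.283 rad=58.0 tan=0.43 radF=-0.36 fz=2.3 lag=-0.2 t=13.74
6 a=0.250 rad=58.0 tan=0.65 radF=-0.60 fz=2.6 lag=-0.2 t=14.03
7 a=0.215 rad=58.0 tan=0.33 radF=0.04 fz=2.3 lag=-0.2 t=14.32
8 a=0.180 rad=58.0 tan=0.85 radF=0.02 fz=2.3 lag=-0.2 t=14.62
9 a=0.146 rad=58.0 tan=0.22 radF=-0.71 fz=2.6 lag=-0.1 t=14.91
10 a=0.112 rad=58.0 tan=0.66 radF=0.02 fz=3.0 lag=-0.2 t=15.20
11 a=0.077 rad=58.0 tan=0.29 radF=0.01 fz=2.4 lag=-0.2 t=15.49
12 a=0.042 rad=58.0 tan=0.34 radF=-0.18 fz=3.2 lag=-0.2 t=15.78
13 a=0.008 rad=58.0 tan=0.28 radF=-0.11 fz=3.1 lag=-0.2 t=16.07
 0.023485855278177724
[ 0.5788505  -0.10321636] 0.00010151933903196353
```

```bash
python3 turn.py 14 .002
```

```text
[ 0.5788505  -0.10321636] 0.00010151933903196353
0 a=-0.027 rad=58.0 tan=0.48 radF=-0.20 fz=2.6 lag=-0.2 t=16.37
1 a=-0.061 rad=58.0 tan=0.47 radF=-0.30 fz=3.1 lag=-0.2 t=16.66
2 a=-0.096 rad=58.0 tan=0.49 radF=-0.92 fz=3.1 lag=-0.2 t=16.95
3 a=-0.130 rad=58.0 tan=0.71 radF=-0.33 fz=3.3 lag=-0.2 t=17.24
4 a=-0.164 rad=58.0 tan=0.26 radF=0.03 fz=2.8 lag=-0.2 t=17.53
5 a=-0.199 rad=58.0 tan=0.44 radF=-0.03 fz=3.2 lag=-0.2 t=17.82
6 a=-0.234 rad=58.0 tan=0.43 radF=-0.21 fz=3.2 lag=-0.2 t=18.12
7 a=-0.268 rad=58.0 tan=0.61 radF=-0.29 fz=3.1 lag=-0.2 t=18.41
8 a=-0.302 rad=58.0 tan=1.08 radF=0.02 fz=2.9 lag=-0.1 t=18.70
9 a=-0.337 rad=58.0 tan=0.64 radF=-0.40 fz=3.3 lag=-0.2 t=18.99
10 a=-0.370 rad=58.0 tan=1.51 radF=-0.53 fz=2.8 lag=-0.1 t=19.28
11 a=-0.402 rad=58.0 tan=2.46 radF=-0.46 fz=3.1 lag=0.0 t=19.57
12 a=-0.439 rad=58.0 tan=2.65 radF=-0.28 fz=3.0 lag=-0.1 t=19.87
13 a=-0.474 rad=58.0 tan=2.79 radF=-0.15 fz=3.3 lag=-0.1 t=20.16
 0.023760207755887722
```

The resistance is climbing now. I'll use finer steps.

```bash
python3 turn.py 12 .0015
```

```text
[ 0.5788548  -0.10322071] 9.854034830863306e-05
0 a=-0.495 rad=58.0 tan=3.85 radF=-0.41 fz=2.5 lag=0.2 t=20.45
1 a=-0.521 rad=58.0 tan=4.33 radF=-0.51 fz=2.5 lag=0.2 t=20.74
2 a=-0.548 rad=58.0 tan=5.15 radF=0.22 fz=2.4 lag=0.1 t=21.03
3 a=-0.572 rad=58.0 tan=5.24 radF=-0.70 fz=2.1 lag=0.2 t=21.32
4 a=-0.594 rad=58.0 tan=6.12 radF=-0.68 fz=2.0 lag=0.4 t=21.62
5 a=-0.617 rad=58.0 tan=6.76 radF=-0.96 fz=1.7 lag=0.6 t=21.91
6 a=-0.640 rad=58.0 tan=6.62 radF=-0.42 fz=1.1 lag=0.8 t=22.20
7 a=-0.658 rad=58.0 tan=8.72 radF=-0.86 fz=0.7 lag=1.3 t=22.49
8 a=-0.684 rad=58.0 tan=8.10 radF=-0.38 fz=0.7 lag=1.2 t=22.78
9 a=-0.704 rad=58.0 tan=9.91 radF=-1.11 fz=0.5 lag=1.6 t=23.07
10 a=-0.730 rad=58.0 tan=9.00 radF=-0.53 fz=-0.6 lag=1.6 t=23.37
11 a=-0.766 rad=58.0 tan=7.10 radF=-0.43 fz=0.2 lag=1.0 t=23.66
PASTPEAK a_peak=-0.704 now -0.766 0.024083077249296175
```

```bash
for i in 1 2 3; do python3 turn.py 1 .0015 | sed -n 2p; done
```

```text
0 a=-0.795 rad=58.0 tan=6.76 radF=-0.46 fz=0.5 lag=0.9 t=23.95
0 a=-0.829 rad=58.0 tan=4.56 radF=0.07 fz=1.2 lag=0.4 t=24.24
0 a=-0.864 rad=58.0 tan=3.13 radF=1.09 fz=1.5 lag=-0.1 t=24.53
```

```bash
for i in 1 2; do python3 turn.py 1 .0015 | sed -n 2p; done
```

```text
0 a=-0.888 rad=58.0 tan=3.93 radF=0.89 fz=0.8 lag=-0.0 t=24.82
0 a=-0.917 rad=58.0 tan=3.62 radF=1.14 fz=1.4 lag=-0.2 t=25.12
```

The drop from 9–10 N is clear, with the peak between a = -0.72 and -0.76. The wheel is now about 0.15–0.2 rad past it, so I'll release, lift and look.

```bash
python3 - <<'E'
from h import *
ctrl.open()
print(ctrl.read_time(),*F(),ctrl.read_tool_pos())
p=ctrl.read_tool_pos()
ctrl.move_straight([p[0],p[1],.165],vel=.12)
print(ctrl.read_time(),*F(),ctrl.read_tool_pos())
E
python3 look.py e wrist scene top| tail -1; sed -i "s/,.59,-.05)/,.612,-.15)/" cloud.py; python3 cloud.py e
```

```text
26.2667 [ 0.18113801 -0.03417618 -0.18215468] [0.23050287 0.45273461 0.54089353] [ 0.61419924 -0.14906463  0.08698286]
27.1167 [ 0.08309667 -0.08548197 -0.48613877] [0.3582776  0.42613321 0.68139602] [ 0.61352037 -0.14897963  0.16391383]
27.3167 [ 0.61373215 -0.14904786  0.1640037 ] [-1.57247563e+00 -7.00980916e-06 -1.57086481e+00] [ 0.14575614  0.22811324 -0.08052093] 0.08744255469959457
top knob 36 [ 0.6103 -0.1515  0.1221] [ 0.6134 -0.1514  0.1226] [0.021 0.021 0.007]
top pin 50 [ 0.4847 -0.1295  0.0923] [ 0.4838 -0.1305  0.0924] [0.019 0.019 0.007]
top hub 171 [ 0.5801 -0.1066  0.0781] [ 0.579  -0.1069  0.0778] [0.037 0.039 0.008]
scene knob 48 [ 0.6182 -0.1511  0.121 ] [ 0.6177 -0.1515  0.1207] [0.023 0.021 0.005]
scene pin 33 [ 0.488  -0.1296  0.0917] [ 0.4879 -0.1298  0.0924] [0.021 0.02  0.008]
scene hub 115 [ 0.5831 -0.1056  0.0775] [ 0.5812 -0.1058  0.0778] [0.041 0.037 0.007]
```

View pics/e_wrist.png

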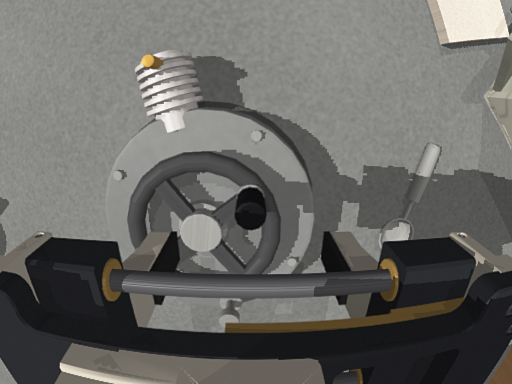

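View pics/e_scene.png

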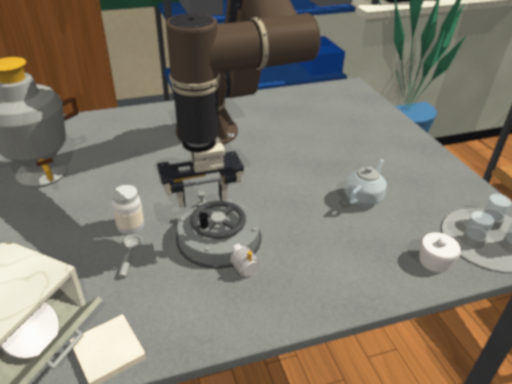

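The wrist view shows the free knob at (250,207), where I left it, about (0.615,-0.151). The wheel did not kick back. Next I shut the fingers, move over the pin and press.

```bash
cat > press.py <<'E'
from h import *
import sys
x,y=.4855,-.130
ctrl.grasp(10); print(ctrl.read_time(),ctrl.read_gripper_width())
o=[-np.pi/2,0,-np.pi/2]
ctrl.move_straight([x,y,.160],o,vel=.15)
ctrl.move_straight([x,y,.098],o,vel=.1)
b,_=F(15,.01); print(ctrl.read_time(),b,ctrl.read_tool_pos())
z=.098
while z>.0775:
    z-=.0007
    ctrl.move_straight([x,y,z],o,vel=.02)
    f,_=F(5,.01); p=np.array(ctrl.read_tool_pos()); fz=f[2]-b[2]
    print(f'{ctrl.read_time():.2f} zc={z*1e3:.1f} z={p[2]*1e3:.2f} fz={fz:.2f} fxy={np.round(f[:2]-b[:2],1)}')
    if fz>6.5: break
E
python3 press.py
```

```text
28.7417 0.0002405903581164751
30.65 [ 0.24474408 -0.06839278  0.07917839] [ 0.48608726 -0.12999311  0.09871525]
30.94 zc=97.3 z=97.55 fz=0.06 fxy=[0.1 0.3]
31.23 zc=96.6 z=96.59 fz=-0.11 fxy=[-0.2  0.4]
31.52 zc=95.9 z=95.86 fz=0.08 fxy=[-0.4 -0.2]
31.82 zc=95.2 z=95.16 fz=-0.15 fxy=[0.  0.5]
32.11 zc=94.5 z=94.46 fz=-0.20 fxy=[-0.1 -0.1]
32.40 zc=93.8 z=93.78 fz=0.02 fxy=[-0.8 -0.1]
32.69 zc=93.1 z=93.09 fz=0.39 fxy=[-0.5 -0.1]
32.98 zc=92.4 z=92.38 fz=0.29 fxy=[0.2 0. ]
33.27 zc=91.7 z=91.73 fz=1.12 fxy=[-0.9  0.3]
33.57 zc=91.0 z=90.98 fz=1.24 fxy=[-0.5  0.4]
33.86 zc=90.3 z=90.26 fz=1.43 fxy=[-0.6 -0.1]
34.15 zc=89.6 z=89.53 fz=1.13 fxy=[-0.5 -0.1]
34.44 zc=88.9 z=88.84 fz=0.68 fxy=[-0.3 -0.2]
34.73 zc=88.2 z=88.13 fz=1.63 fxy=[-0.2 -0. ]
35.02 zc=87.5 z=87.44 fz=1.20 fxy=[-0.3  0.1]
35.32 zc=86.8 z=86.76 fz=1.28 fxy=[-0.5  0. ]
35.61 zc=86.1 z=86.03 fz=0.97 fxy=[ 0.1 -0.1]
35.90 zc=85.4 z=85.33 fz=0.82 fxy=[-0.3  0. ]
36.19 zc=84.7 z=84.65 fz=0.85 fxy=[-0.4 -0.1]
36.48 zc=84.0 z=83.93 fz=0.83 fxy=[-0.5 -0.1]
36.77 zc=83.3 z=83.23 fz=0.88 fxy=[-0.4 -0.1]
37.07 zc=82.6 z=82.55 fz=0.65 fxy=[-0.3 -0.7]
37.36 zc=81.9 z=82.26 fz=5.63 fxy=[-1.7  0.9]
37.65 zc=81.2 z=82.17 fz=12.44 fxy=[-4.2  1.4]
```

The pin passed the 3 mm disc level with no rise in force, then met a firm stop at 82.2 mm. I'll retreat and check.

```bash
python3 - <<'E'
from h import *
o=[-np.pi/2,0,-np.pi/2]
ctrl.move_straight([.4855,-.130,.20],o,vel=.12)
ctrl.reach([.48,.10,.25],o)
print(ctrl.read_time(),*F(),ctrl.read_tool_pos())
E
python3 look.py f scene top| tail -1; sed -i "s/'pin',.088/'pin',.076/" cloud.py; python3 cloud.py f
python3 - <<'E'
import cv2
a=cv2.imread('pics/f_scene.png')[175:285,160:280]; b=cv2.imread('pics/f_top.png')[100:225,240:350]
a=cv2.resize(a,(400,366));b=cv2.resize(b,(322,366)); cv2.imwrite('pics/f_z.png',cv2.hconcat([a,b]))
E
```

```text
39.725 [-0.34381377 -0.56593039 -0.31076523] [0.62297129 0.62454467 0.38573511] [0.47984387 0.09905807 0.2493864 ]
39.875 [0.47999643 0.09874964 0.24950661] [-1.57160918e+00 -6.15019663e-04 -1.57248242e+00] [ 0.12750005 -0.58673728 -0.11666952] 0.0009523347132388011
top knob 60 [ 0.6136 -0.1517  0.122 ] [ 0.6137 -0.1515  0.1224] [0.021 0.021 0.008]
top pin 61 [ 0.4861 -0.128   0.0815] [ 0.4946 -0.1272  0.0812] [0.039 0.023 0.01 ]
top hub 160 [ 0.5779 -0.1069  0.0781] [ 0.579  -0.107   0.0781] [0.038 0.038 0.007]
scene knob 46 [ 0.6191 -0.1514  0.121 ] [ 0.6177 -0.1512  0.1214] [0.022 0.022 0.006]
scene pin 40 [ 0.4891 -0.1287  0.0808] [ 0.4925 -0.1292  0.0802] [0.041 0.021 0.008]
scene hub 111 [ 0.5818 -0.1061  0.0771] [ 0.5816 -0.1059  0.0775] [0.04  0.037 0.007]
```

View pics/f_z.png

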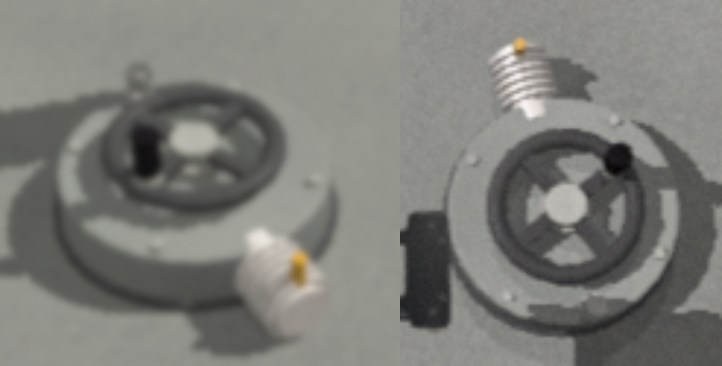

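View pics/f_scene.png

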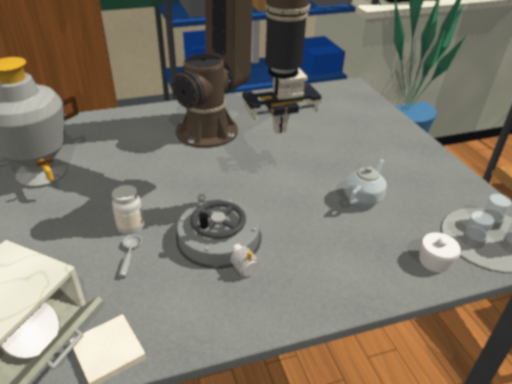

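In the last scene view the pin head, at about (201,198), is down at 81–82 mm. The knob is still at (0.615,-0.151), and the teapot, jar and spoon have not moved. The arm is clear, so I'm handing in.

```bash
python3 -c "
from station import ctrl
ctrl.close_job(); print(ctrl.read_time())"
```

```text
the job is handed in; nothing more can be done
the job is handed in; nothing more can be done
```

The flywheel is turned just past its peak and locked, and the job was handed in at about 40 s of the 64 s allowed.

- **Turning:** I gripped the knob and turned the wheel clockwise in small steps. The push rose to about 9–10 N, slightly above the 7–9 N expected. It then fell to 3–4 N, and I stopped about 0.15–0.2 rad past the peak. I expected 2–3 N after the peak, so that reading was a little high. After I let go, the cameras showed the knob in the same place, so the wheel did not kick back.
- **Locking:** The pin went down at about 1–1.5 N, with no rise in force at the 3 mm disc level. It met its stop at a tip height of 82.2 mm, where home is 82 mm. The last step briefly pressed 12 N against that stop, past my 6.5 N cutoff.
- **Last checks:** The final pictures put the pin head at 81–82 mm and the knob unmoved. The teapot, jar and spoon looked undisturbed, and the arm was clear of everything.

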